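# Stack the lidded tins on board and tray

## Task

Put the five lidded steel tins away in two neat upright stacks: the three round tins on the round wooden board, widest at the bottom, then the middle one, narrowest on top; and the two oblong tins in the oblong steel tray, the bigger one below and the smaller on top, with their long sides running along the tray's long sides. Centre each tin on what it stands on, never tip a tin over, and leave the dough cutter, the dip bowl and the pizza wheel where they are.

Things in the scene. Friction and masses are not known exactly. Their poses are not given: they have to be found in the camera images.
- round_wide: The widest of three plain round lidded stainless-steel tins: a cylinder 66 mm in diameter, 40 mm high. Loose; starts standing upright on the bench (z=0), lid up, flat on top, so another tin can stand on it; the lid is fast and does not come off. Weighs 0.1 to 0.36 kg. Origin at the centre of its underside, z up when upright.
- round_middle: The middle one of the three round steel tins: a cylinder 54 mm in diameter, 46 mm high. Loose; starts standing upright on the bench (z=0), lid up, flat on top, so another tin can stand on it; the lid is fast and does not come off. Weighs 0.1 to 0.36 kg. Origin at the centre of its underside, z up when upright.
- round_narrow: The narrowest of the three round steel tins: a cylinder 42 mm in diameter, 42 mm high. Loose; starts standing upright on the bench (z=0), lid up, flat on top, so another tin can stand on it; the lid is fast and does not come off. Weighs 0.1 to 0.36 kg. Origin at the centre of its underside, z up when upright.
- oblong_big: The bigger of two oblong lidded stainless-steel tins: 84 mm long (its x), 58 mm wide (its y), 38 mm high; can be gripped across its 58 mm width. Loose; starts standing upright on the bench (z=0), lid up, flat on top, so another tin can stand on it; the lid is fast and does not come off. Weighs 0.1 to 0.36 kg. Origin at the centre of its underside, z up when upright.
- oblong_small: The smaller of the two oblong steel tins: 64 mm long (its x), 42 mm wide (its y), 44 mm high; can be gripped across its 42 mm width. Loose; starts standing upright on the bench (z=0), lid up, flat on top, so another tin can stand on it; the lid is fast and does not come off. Weighs 0.1 to 0.36 kg. Origin at the centre of its underside, z up when upright.
- board: Round wooden board lying on the bench, fixed: 144 mm in diameter, 14 mm thick, flat top 14 mm above the bench. Origin at the centre of its underside; its yaw means nothing.
- tray: Shallow oblong steel tray lying on the bench, fixed: 160 mm long (its x), 120 mm wide (its y), floor top 3 mm above the bench, lip 3 mm thick all round with its top 7 mm above the bench. Origin at the centre of its underside.
- cutter: Bystander: plain steel ring dough cutter standing on the bench, open at both ends, 46 mm in diameter, 32 mm high. Loose. Origin at the centre of its underside.
- dipbowl: Bystander: small brown earthenware dip bowl, 52 mm across its rim, 30 mm high. Loose. Origin at the centre of its underside.
- wheel: Bystander: pizza wheel lying flat beyond the tins, about 212 mm long and 23 mm high; steel disc 84 mm in diameter centred 75 mm along its +x, black round handle along its -x to 95 mm. Loose. Origin on the bench under the middle.

How it is judged:
By the outcome, as a careful person would: the job done as asked, in the order asked, and still so for the second after the job is handed in, with the robot touching nothing.
It also fails if it takes over 144 s, if anything falls off the work surface, if the arm or the gripper's body presses on something with over 40 N, if the wrist force passes 120 N, or if a joint passes its speed limit or range.

## Robot

A 6-joint arm with a two-finger parallel gripper is mounted at the origin on the work surface. World frame = base frame: x ahead of the robot, y to its left, z up, the work surface at z = 0. Lengths are in m, angles in degrees, forces in N, time in s.
With the tool pointing down it reaches from about 0.4 to 0.825 m from the base axis. Payload 7 kg.
Tool frame: the origin (TCP) lies midway between the tips of the shut fingers; the grasp point (between the pads) lies 19 mm behind it; x points along the fingers, z is the direction in which the jaws open and shut, and the axes are right-handed (so a half turn about x gives the same grasp; the last joint's range is limited). The gripper opens to 88 mm and grips with 3 to 60 N. Pads are 19 mm wide; open, the fingers measure 130 mm over their backs; the gripper's body (78 mm by 193 mm) begins 47 mm behind the grasp point.
Start: joints at [-52.764, 20.546, 0.682, 0, -70.136, -16.507], TCP at [0.239, -0.631, 0.227] pointing down, gripper open.
Joint ranges: [-176.03, 176.03], [-82.01, 121.73], [-58.28, 71.71], [-173.87, 95.51], [-174.79, -0.11], [-173.66, 173.66]. Speed limits (degrees/s): [136.94, 136.94, 172.46, 180, 180, 180].

## Interface

Orientations are given as [roll, pitch, yaw] about the fixed x, y, z axes, in that order (R = Rz(yaw) Ry(pitch) Rx(roll)).
In Python, from plant import ctrl gives the robot as it stands. The module is installed in compiled form; this text tells all that it offers.
- The arm moves only by the tool servo_tool, never from a script. Its argument "deltas" is a list of rows, each a list of 3 entries, a list of its own where there are three numbers: the turn, a rotation vector about the tool's x, y, z in degrees, then the shift along the tool's x, y, z in cm, then the finger opening in cm, from 0 to 8.76. A call has 1 to 5 rows; each row is the pose to reach, as a shift and turn from the pose measured when the call began, along the tool's axes at that moment; what a row does not reach only later rows make up. A row lasts 1/10 s, in which the tool goes at most 50 mm and 8.59 degrees, less where a joint would pass 70% of its speed; a pose out of reach is approached as far as the arm can. A call with a gripper value outside its range is refused whole. The fingers move at their own pace and stop on an object; the grip force is fixed at half the most. Time passes only in rows, so rows that repeat a pose let the fingers close. It gives the time, the measured TCP pose, the force and the opening at its end, in the units of the state.
- ctrl.get_obs(): the state, without advancing time (a new reading comes with each control period).
- ctrl.snapshot(name): name is "scene" or "top" or "wrist"; returns a dict with "image" (400x640x3 uint8, red, green, blue), "vertical_fov" (degrees; the focal length in pixels is half the picture's height over the tangent of half this angle, whatever the lens; pixels are square), "cx", "cy" (the principal point, pixels), "rvec" (rotation vector, rad) and "tvec" (3), from world to camera coordinates, as OpenCV has them. Camera axes: x right, y down, z forward; pixel columns grow to the right and rows downward; lengths in m; the calibration is good to about 2 mm. A picture is of the moment at which its call begins. There is no depth.
- ctrl.close_job(): hands the job in, once; it reports no verdict.
The state is a dict: "clock": time; "joint_pos": joint angles; "qvel": joint speeds; "tau": joint torques, N m; "tool_pos": TCP position; "orientation": TCP orientation; "force": force on the tool from outside, world axes, zero at the start; "moment": the same for the moment, N m; "opening": finger opening in m.
Only numpy, scipy, OpenCV 4.12 (cv2) and the standard library are available. Lean on these libraries where they do the work, as an engineer would, in place of code of your own. Each camera call takes 0.05 s, during which the arm holds its last target. There are 200 camera calls.

## Working session

There is one attempt and no reset: what is moved stays moved. The work goes in short steps, Python scripts to look and compute and a tool call to move; the robot and the scene stay as the last step left them, time stands still between calls to the robot, and variables do not carry over. Pictures are saved under pics/ and viewed, on a budget of 14 in all, crops included, one or two more only if the job needs it, and the job is handed in when it is done.

Besides the shell and the picture viewer there is one more tool, called after ">>>" by a JSON object that holds its "method" and its "body". servo_tool: Moves the arm, as the interface text tells. Its arguments: {"type":"object","properties":{"deltas":{"type":"array","items":{"type":"array"}}},"required":["deltas"]}

```bash
mkdir -p pics; cat > h.py <<'E'
import numpy as np, cv2
from scipy.spatial.transform import Rotation as Rn
from plant import ctrl
def snap(n,f=None):
    s=ctrl.snapshot(n)
    if f: cv2.imwrite('pics/'+f,s['image'][:,:,::-1])
    R=cv2.Rodrigues(np.array(s['rvec'],float))[0]; t=np.array(s['tvec'],float).ravel()
    F=200/np.tan(np.radians(s['vertical_fov'])/2)
    return dict(img=s['image'],R=R,t=t,f=F,c=np.array([s['cx'],s['cy']]),pos=-R.T@t)
def ray(s,uv):
    uv=np.atleast_2d(uv).astype(float)
    return np.c_[(uv-s['c'])/s['f'],np.ones(len(uv))]@s['R']
def onz(s,uv,z):
    d=ray(s,uv); return s['pos']+d*((z-s['pos'][2])/d[:,2])[:,None]
def proj(s,X):
    p=np.atleast_2d(X)@s['R'].T+s['t']; return p[:,:2]/p[:,2:]*s['f']+s['c']
def tri(obs):
    A=np.zeros((3,3));b=np.zeros(3)
    for s,uv in obs:
        d=ray(s,uv)[0];d/=np.linalg.norm(d);P=np.eye(3)-np.outer(d,d);A+=P;b+=P@s['pos']
    return np.linalg.solve(A,b)
E
python3 - <<'E'
from h import *
for n in('scene','top','wrist'):
    s=snap(n,n+'0.png');print(n,s['pos'].round(3),s['R'].round(2).tolist(),round(s['f'],1))
o=ctrl.get_obs();print(o)
E
```

```text
scene [1.136 0.33  0.666] [[-0.5, 0.87, -0.01], [0.62, 0.34, -0.71], [-0.61, -0.36, -0.71]] 378.3
top [ 0.519 -0.014  1.211] [[-0.01, -1.0, -0.02], [-1.0, 0.01, -0.08], [0.08, 0.02, -1.0]] 436.3
wrist [ 0.169 -0.658  0.384] [[-0.35, 0.93, 0.0], [0.9, 0.34, 0.28], [0.26, 0.1, -0.96]] 295.5
{'clock': 0.15, 'joint_pos': array([-5.27643881e+01,  2.05808586e+01,  6.45774665e-01, -1.46299102e-02,
       -7.01366643e+01, -1.65064074e+01]), 'qvel': array([-0.00615865, -0.14750965,  0.19948619,  0.16728392, -0.01787916,
        0.01260543]), 'tau': array([-9.34975324e-04, -5.83276033e+01,  2.93288559e+01,  7.00118557e+00,
        8.78298859e-03, -1.18904500e-04]), 'tool_pos': array([ 0.23875119, -0.63096291,  0.22585051]), 'orientation': array([  5.6552112 ,  89.92694487, 116.3794362 ]), 'force': array([ 0.10974461, -0.56611997,  0.13971121]), 'moment': array([ 0.00984235, -0.04584324, -0.00551542]), 'opening': 0.08760450911046763}
```

```bash
ls pics
```

```text
scene0.png
top0.png
wrist0.png
```

View pics/top0.png

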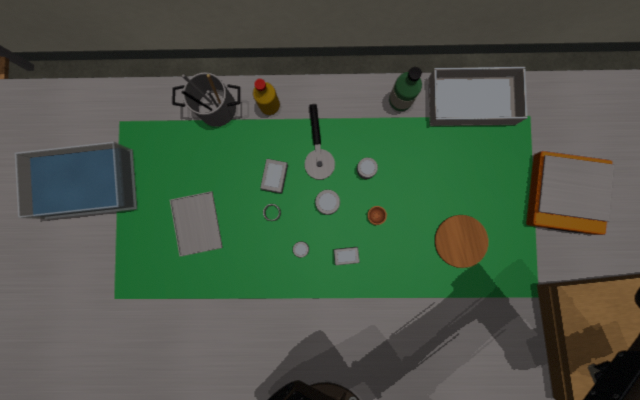

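View pics/scene0.png

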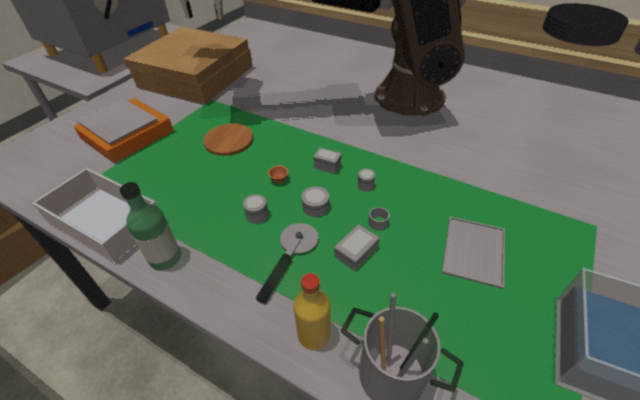

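The top view shows the board at (462,241) and the tray at (196,224). The tins are wide (328,202), middle (368,168), narrow (301,250), oblong small (346,256) and oblong big (274,176). The bystanders are the cutter (272,213), bowl (377,215) and wheel (317,145). The scene view agrees. Next I segment the lids in both views and triangulate.

```bash
cat >> h.py <<'E'
def blob(s,seed,r=30,lid=True,k=0.8):
    """contour of the bright lid (or of the whole non-green thing) round a seed pixel"""
    im=s['img'].astype(int);g=im.min(2)
    m=(im[:,:,1]-im[:,:,[0,2]].max(2)<18)
    u,v=map(int,seed)
    if lid: m&=g>k*np.median(g[v-2:v+3,u-2:u+3])
    w=np.zeros_like(m);w[max(0,v-r):v+r,max(0,u-r):u+r]=1
    n,l=cv2.connectedComponents((m&w).astype(np.uint8),connectivity=4)
    c=cv2.findContours((l==l[v,u]).astype(np.uint8),cv2.RETR_EXTERNAL,cv2.CHAIN_APPROX_NONE)[0]
    return max(c,key=cv2.contourArea).reshape(-1,2).astype(np.float32)
def yawrect(P):
    c,wh,a=cv2.minAreaRect((P[:,:2]*1000).astype(np.float32))
    if wh[0]<wh[1]: a+=90;wh=wh[::-1]
    return np.array(c)/1000,np.round(wh,1),(a+90)%180-90
E
python3 - <<'E'
from h import *
a=cv2.imread('pics/top0.png') 
s1=snap('top');s2=snap('scene')
T=dict(wide=((328,202),(316,195),.04),mid=((368,168),(256,203),.046),nar=((301,248),(367,174),.042),osm=((346,256),(327,157),.044),obig=((274,176),(357,244),.038),board=((462,241),(228,138),.014),tray=((196,224),(475,250),.003))
for n,(p,q,h) in T.items():
    big=n in('board','tray');L=not big
    C=[blob(s1,p,45 if big else 22,L),blob(s2,q,50 if big else 28,L)]
    r=[cv2.minAreaRect(c) for c in C]
    X=tri([(s1,r[0][0]),(s2,[C[1][:,0].min()/2+C[1][:,0].max()/2,C[1][:,1].min()/2+C[1][:,1].max()/2])])
    out=[yawrect(onz(s,c,h)) for s,c in zip((s1,s2),C)]
    print(n,np.round(r[0][0],1),'tri',X.round(4),*[(o[0].round(3).tolist(),o[1].tolist(),round(o[2],1)) for o in out])
E
```

```text
wide [327.2 201.4] tri [ 0.6019 -0.011   0.0407] ([0.602, -0.01], [60.3, 60.2], 26.1) ([0.602, -0.011], [58.2, 57.2], 64.3)
mid [367.5 167. ] tri [ 0.6929 -0.1194  0.0462] ([0.693, -0.119], [48.8, 45.6], -0.8) ([0.693, -0.12], [46.0, 44.3], -1.6)
nar [300.5 249. ] tri [0.4749 0.0617 0.0428] ([0.475, 0.062], [35.8, 35.7], 44.9) ([0.474, 0.061], [35.0, 33.8], -61.0)
osm [346.3 255.9] tri [ 0.4561 -0.0602  0.0429] ([0.456, -0.06], [59.7, 37.8], -84.4) ([0.457, -0.06], [59.7, 38.6], -85.2)
obig [273.4 175.1] tri [0.6752 0.1352 0.035 ] ([0.675, 0.135], [78.1, 52.1], -11.7) ([0.676, 0.135], [78.3, 52.6], -11.6)
board [461.5 241. ] tri [ 0.4927 -0.3765  0.0049] ([0.493, -0.373], [143.1, 140.4], 89.6) ([0.498, -0.368], [155.2, 141.8], 57.6)
tray [195.5 223.4] tri [ 0.5466  0.3563 -0.0031] ([0.546, 0.357], [160.0, 121.4], 11.0) ([0.544, 0.355], [162.5, 120.0], 11.1)
```

View pics/wrist0.png

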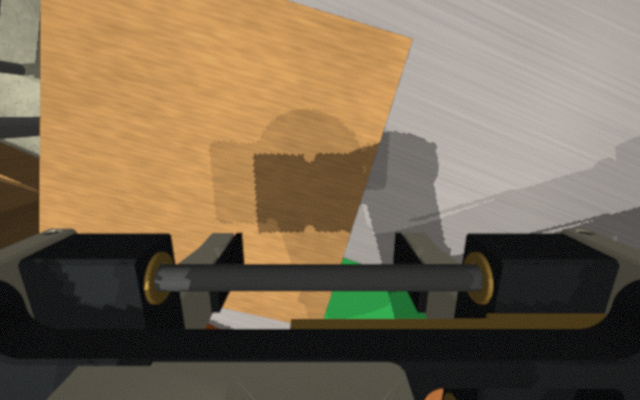

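The wrist view shows only the mat edge and the box under the fingers. The two fixed views agree within about 1–2 mm, and the heights match the text. Next I write a helper to turn targets into tool-frame deltas.

```bash
cat >> h.py <<'E'
def plan(x,y,z,jaw):
    """rotvec (deg) and shift (cm) in the tool frame to bring TCP to x,y,z pointing down, jaws along yaw jaw (mod 180)"""
    o=ctrl.get_obs();R0=Rn.from_euler('xyz',o['orientation'],degrees=True)
    zc=R0.as_matrix()[:,2];cur=np.degrees(np.arctan2(zc[1],zc[0]))
    j=cur+((jaw-cur+90)%180-90)
    zz=np.array([np.cos(np.radians(j)),np.sin(np.radians(j)),0]);xx=np.array([0,0,-1.]);M=np.c_[xx,np.cross(zz,xx),zz]
    rv=(R0.inv()*Rn.from_matrix(M)).as_rotvec(degrees=True)
    sh=R0.inv().apply(np.array([x,y,z])-o['tool_pos'])*100
    print('t',round(o['clock'],2),'tcp',o['tool_pos'].round(4),'jaw %.1f'%cur,'open',round(o['opening'],4),'q1,q6',o['joint_pos'][[0,5]].round(1),'F',o['force'].round(1))
    print(' turn',rv.round(1).tolist(),'shift',sh.round(2).tolist());return rv,sh
def off(dx,dy,dz,deg=0):
    """world offset, small turn from present"""
    pass
E
sed -i '/^def off/,$d' h.py
python3 - <<'E'
from h import *
s1=snap('top');s2=snap('scene')
for n,p,h in(('bowl',(377,215),.03),('cutter',(272,213),.032),('wheel',(320,164),.01)):
    print(n,onz(s1,p,h).round(3))
w=snap('wrist');o=ctrl.get_obs();print('tcp px',proj(w,[o['tool_pos'],o['tool_pos']-[0,0,.2]]).round())
plan(.602,-.011,.15,90)
E
```

```text
bowl [[ 0.564 -0.144  0.03 ]]
cutter [[0.572 0.14  0.032]]
wheel [[0.708 0.009 0.01 ]]
tcp px [[318. 248.]
 [318. 177.]]
t 0.4 tcp [ 0.2389 -0.6312  0.2264] jaw 110.7 open 0.0874 q1,q6 [-52.8 -16.5] F [ 0.2 -0.  -0.7]
 turn [20.7, 0.0, -0.0] shift [7.65, -55.92, 45.15]
```

>>> {"method": "servo_tool", "body": {"deltas": [[[0,0,0],[0.5,-3.7,3.0],8.76],[[0,0,0],[1,-7.5,6],8.76],[[0,0,0],[1.5,-11.2,9],8.76],[[0,0,0],[2,-15,12],8.76],[[0,0,0],[2.5,-18.6,15],8.76]]}}

```text
clock: 0.9
tool_pos: [0.3605, -0.4235, 0.2015]
orientation: [-124.8, 90.0, -14.1]
force: [1.2, -0.3, 0.6]
opening: 0.0878
```

>>> {"method": "servo_tool", "body": {"deltas": [[[0,0,0],[0.5,-3.7,3.0],8.76],[[0,0,0],[1,-7.5,6],8.76],[[0,0,0],[1.5,-11.2,9],8.76],[[0,0,0],[2,-15,12],8.76],[[0,0,0],[2.5,-18.6,15],8.76]]}}

```text
clock: 1.4
tool_pos: [0.4823, -0.2155, 0.1768]
orientation: [-121.4, 89.9, -10.7]
force: [0.5, 0.1, 0.1]
opening: 0.0873
```

>>> {"method": "servo_tool", "body": {"deltas": [[[7,0,0],[0.5,-3.7,3.0],8.76],[[14,0,0],[1,-7.5,6],8.76],[[20.7,0,0],[1.5,-11.2,9],8.76],[[20.7,0,0],[2,-15,12],8.76],[[20.7,0,0],[2.5,-18.6,15],8.76]]}}

```text
clock: 1.9
tool_pos: [0.6041, -0.0073, 0.152]
orientation: [-95.2, 89.9, -5.1]
force: [0.7, -0.3, -0.4]
opening: 0.0871
```

Batching works well. Now one close look from the wrist.

```bash
python3 - <<'E'
from h import *
w=snap('wrist','w1.png')
p=proj(w,[[.602,-.011,.04]])[0];print(p)
plan(.602,-.011,.010,90)
E
```

```text
[314.3606437  193.99066651]
t 1.95 tcp [ 0.6074 -0.0027  0.1509] jaw 90.2 open 0.0876 q1,q6 [  18.2 -108. ] F [5.2 3.  0.9]
 turn [0.2, 0.0, 0.2] shift [14.09, 0.58, -0.83]
```

View pics/w1.png

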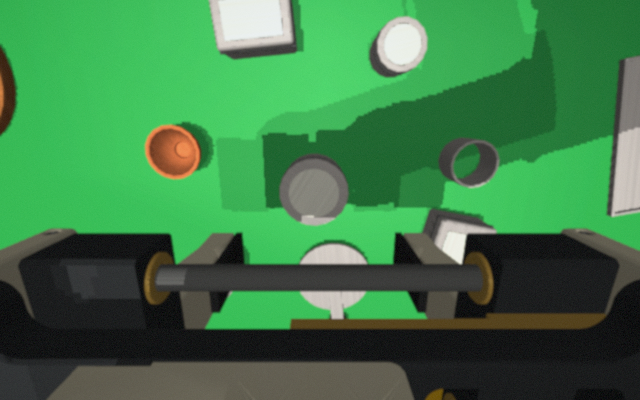

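The lid of the wide tin sits between the fingers at about (314,189), against a predicted (314,194). The arm was still settling, so I re-measure numerically now that it is still.

```bash
python3 - <<'E'
from h import *
print(ctrl.get_obs()['joint_pos'].round(1),ctrl.get_obs()['qvel'].round(1))
w=snap('wrist','w2.png')
p=proj(w,[[.602,-.011,.04]])[0];print(p,w['pos'].round(3))
for k in(.5,.8):
  C=blob(w,p,45,True,k);print(C.min(0),C.max(0));X=onz(w,C,.04);c,r=cv2.minEnclosingCircle((X[:,:2]*1000).astype(np.float32));print(c,r)
print(w['img'][140:235:5,314].tolist())
plan(.602,-.011,.010,90)
E
```

```text
[ 1.82e+01  1.75e+01 -1.43e+01  1.00e-01 -5.81e+01 -1.08e+02] [-3.1 -1.6 -3.  -0.1 -0.2  6.2]
[309.36035089 190.82454344] [ 0.532 -0.003  0.309]
[274. 151.] [343. 221.]
(598.3807983398438, -11.301186561584473) 34.01148223876953
[276. 157.] [341. 221.]
(600.8982543945312, -11.870089530944824) 31.572765350341797
[[65, 181, 91], [29, 103, 49], [53, 91, 59], [81, 79, 76], [108, 104, 101], [117, 115, 110], [134, 133, 124], [134, 134, 125], [135, 134, 126], [133, 131, 124], [133, 131, 121], [133, 131, 121], [133, 132, 123], [137, 136, 128], [132, 131, 122], [114, 109, 106], [179, 180, 168], [73, 207, 102], [70, 206, 101]]
t 2.0 tcp [ 0.6055 -0.005   0.1509] jaw 90.3 open 0.0877 q1,q6 [  18.  -107.8] F [-0.   1.3 -0.4]
 turn [0.3, -0.0, 0.1] shift [14.09, 0.37, -0.59]
```

>>> {"method": "servo_tool", "body": {"deltas": [[[0,0,0],[2,0.4,-0.6],8.76],[[0,0,0],[4,0.4,-0.6],8.76],[[0,0,0],[6,0.4,-0.6],8.76],[[0,0,0],[8,0.4,-0.6],8.76],[[0,0,0],[8,0.4,-0.6],8.76]]}}

```text
clock: 2.5
tool_pos: [0.5995, -0.0118, 0.0683]
orientation: [110.5, 89.8, -159.3]
force: [-0.5, 0.1, 0.0]
opening: 0.088
```

>>> {"method": "servo_tool", "body": {"deltas": [[[0,0,0],[2,0,0],8.76],[[0,0,0],[4,0,0],8.76],[[0,0,0],[6,0,0],8.76],[[0,0,0],[6,0,0],8.76],[[0,0,0],[6,0,0],8.76]]}}

```text
clock: 3.0
tool_pos: [0.5999, -0.012, 0.0093]
orientation: [117.6, 89.8, -152.2]
force: [-0.3, 0.6, 0.5]
opening: 0.0878
```

>>> {"method": "servo_tool", "body": {"deltas": [[[0,0,0],[0,0,0],5],[[0,0,0],[0,0,0],5],[[0,0,0],[0,0,0],5],[[0,0,0],[0,0,0],5],[[0,0,0],[0,0,0],5]]}}

```text
clock: 3.5
tool_pos: [0.6003, -0.0119, 0.0102]
orientation: [127.8, 89.9, -141.9]
force: [-2.2, -0.2, 6.0]
opening: 0.0654
```

>>> {"method": "servo_tool", "body": {"deltas": [[[0,0,0],[-1,0,0],4],[[0,0,0],[-4,0,0],4],[[0,0,0],[-8,0,0],4],[[0,0,0],[-12,0,0],4],[[0,0,0],[-13,0,0],4]]}}

```text
clock: 4.0
tool_pos: [0.6028, -0.0114, 0.1456]
orientation: [-92.4, 89.7, -2.1]
force: [0.7, -0.3, -1.9]
opening: 0.0657
```

```bash
python3 - <<'E'
from h import *
plan(.493,-.373,.14,60);
E
```

```text
t 4.0 tcp [ 0.6028 -0.0114  0.1456] jaw 90.3 open 0.0657 q1,q6 [  17.5 -107.3] F [ 0.7 -0.3 -1.9]
 turn [30.3, 0.1, 0.3] shift [0.5, 11.17, -36.1]
```

```bash
python3 - <<'E'
from h import *
for n,p in(('top',(462,241)),('scene',(228,138))):
    s=snap(n);im=s['img'].astype(int);m=((im[:,:,0]-im[:,:,1]>15)&(im[:,:,0]>im[:,:,2]+30)).astype(np.uint8)
    l=cv2.connectedComponents(m,connectivity=4)[1]
    c=max(cv2.findContours((l==l[p[1],p[0]]).astype(np.uint8),cv2.RETR_EXTERNAL,cv2.CHAIN_APPROX_NONE)[0],key=len).reshape(-1,2)
    for z in(.014,.0):
        X=onz(s,c,z)[:,:2]*1000;e=cv2.fitEllipse(X.astype(np.float32));print(n,z,np.round(e[0],1),np.round(e[1],1))
    X=onz(s,c,.014)[:,:2]*1000;print(X.min(0),X.max(0))
E
```

```text
top 0.014 [ 493.3 -372.1] [138.7 139.8]
top 0.0 [ 493.  -376.3] [140.3 141.4]
[ 422.77240243 -442.27393705] [ 563.21326982 -301.82687509]
scene 0.014 [ 498.1 -368.7] [138.9 147.3]
scene 0.0 [ 484.4 -383.7] [141.9 150.5]
[ 424.86581921 -442.87528024] [ 570.85005704 -295.97214892]
```

>>> {"method": "servo_tool", "body": {"deltas": [[[0,0,0],[0,1.0,-3],4],[[0,0,0],[0,2.2,-7],4],[[0,0,0],[0.1,3.4,-11],4],[[0,0,0],[0.2,4.6,-15],4],[[0,0,0],[0.2,5.6,-18],4]]}}

```text
clock: 4.6
tool_pos: [0.5437, -0.1933, 0.1381]
orientation: [71.4, 89.9, 161.5]
force: [0.7, -0.0, -1.9]
opening: 0.0657
```

>>> {"method": "servo_tool", "body": {"deltas": [[[0,0,0],[0,1.2,-4],4],[[0,0,0],[0,2.5,-8],4],[[0,0,0],[0.1,3.8,-12],4],[[0,0,0],[0.2,5.0,-16],4],[[0,0,0],[0.2,5.5,-18],4]]}}

```text
clock: 5.1
tool_pos: [0.4866, -0.3754, 0.1334]
orientation: [67.1, 89.6, 157.1]
force: [-0.6, 0.6, -3.1]
opening: 0.0654
```

```bash
python3 - <<'E'
from h import *
w=snap('wrist','w3.png')
plan(.493,-.375,.06,90);
E
```

```text
t 5.15 tcp [ 0.4864 -0.377   0.1334] jaw 90.0 open 0.0653 q1,q6 [-19.6 -70.4] F [ 1.4 -1.6 -0.7]
 turn [0.0, 0.1, -0.3] shift [7.34, -0.71, 0.19]
```

View pics/w3.png

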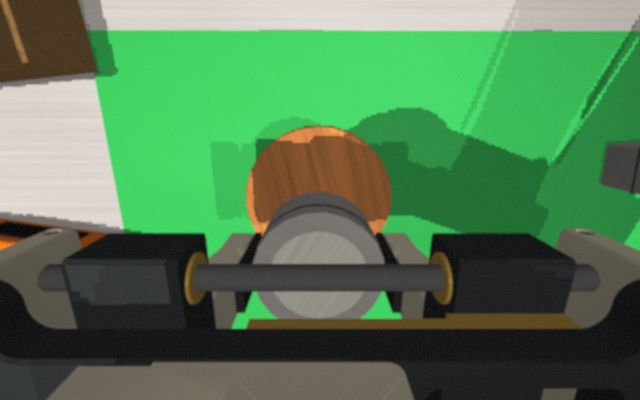

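The wide tin is held level over the board, with its lid centred at about (319,275). I lower it now.

>>> {"method": "servo_tool", "body": {"deltas": [[[0,0,0],[1,-0.4,0.3],4],[[0,0,0],[3,-0.8,0.5],4],[[0,0,0],[5,-0.8,0.5],4],[[0,0,0],[7,-0.8,0.5],4],[[0,0,0],[7,-0.8,0.5],4]]}}

```text
clock: 5.65
tool_pos: [0.4913, -0.3693, 0.0585]
orientation: [67.1, 89.2, 157.2]
force: [-1.1, 0.2, -3.4]
opening: 0.0655
```

```bash
python3 - <<'E'
from h import *
plan(.494,-.372,.0255,90);
E
```

```text
t 5.65 tcp [ 0.4913 -0.3693  0.0585] jaw 90.0 open 0.0655 q1,q6 [-18.8 -71.1] F [-1.1  0.2 -3.4]
 turn [0.0, 0.3, -0.8] shift [3.29, -0.32, -0.28]
```

>>> {"method": "servo_tool", "body": {"deltas": [[[0,0.3,-0.8],[1,-0.3,-0.3],4],[[0,0.3,-0.8],[2,-0.3,-0.3],4],[[0,0.3,-0.8],[2.6,-0.3,-0.3],4],[[0,0.3,-0.8],[3.2,-0.3,-0.3],4],[[0,0.3,-0.8],[3.2,-0.3,-0.3],4]]}}

```text
clock: 6.15
tool_pos: [0.4935, -0.3719, 0.0258]
orientation: [29.6, 89.9, 119.6]
force: [-0.4, 0.1, -2.6]
opening: 0.0652
```

```bash
python3 - <<'E'
from h import *
plan(.494,-.372,.0250,90);
E
```

```text
t 6.15 tcp [ 0.4935 -0.3719  0.0258] jaw 90.0 open 0.0652 q1,q6 [-18.9 -71. ] F [-0.4  0.1 -2.6]
 turn [0.0, 0.1, -0.0] shift [0.08, -0.05, -0.01]
```

>>> {"method": "servo_tool", "body": {"deltas": [[[0,0,0],[0.1,0,0],4],[[0,0,0],[0.1,0,0],8.76],[[0,0,0],[0.1,0,0],8.76],[[0,0,0],[0.1,0,0],8.76],[[0,0,0],[0.1,0,0],8.76]]}}

```text
clock: 6.65
tool_pos: [0.4938, -0.372, 0.0253]
orientation: [-23.8, 90.0, 66.2]
force: [-0.7, 0.0, 0.3]
opening: 0.0867
```

>>> {"method": "servo_tool", "body": {"deltas": [[[0,0,0],[-2,0,0],8.76],[[0,0,0],[-5,0,0],8.76],[[0,0,0],[-8,0,0],8.76],[[0,0,0],[-12,0,0],8.76],[[0,0,0],[-12,0,0],8.76]]}}

```text
clock: 7.15
tool_pos: [0.4967, -0.3739, 0.1516]
orientation: [-115.9, 89.4, -25.9]
force: [0.4, 0.3, -0.1]
opening: 0.0876
```

>>> {"method": "servo_tool", "body": {"deltas": [[[0,0,0],[0,-2,2.6],8.76],[[0,0,0],[0,-4,5.2],8.76],[[0,0,0],[0,-6,7.6],8.76],[[0,0,0],[0,-8,10.2],8.76],[[0,0,0],[0,-10,12.6],8.76]]}}

```text
clock: 7.65
tool_pos: [0.5973, -0.2466, 0.1522]
orientation: [-114.9, 89.4, -24.8]
force: [0.2, -0.7, -0.7]
opening: 0.0878
```

>>> {"method": "servo_tool", "body": {"deltas": [[[0,0,0],[0,-2.5,3],8.76],[[0,0,0],[0,-5,6.3],8.76],[[0,0,0],[0,-7.5,9.5],8.76],[[0,0,0],[0,-10,12.6],8.76],[[0,0,0],[0,-10,12.6],8.76]]}}

```text
clock: 8.15
tool_pos: [0.6998, -0.1166, 0.152]
orientation: [-112.7, 89.4, -22.4]
force: [-0.5, -0.3, 0.1]
opening: 0.0875
```

```bash
cat >> h.py <<'E'
def lid(w,xyz,r=45,k=.75):
    C=blob(w,proj(w,[xyz])[0],r,True,k);X=onz(w,C,xyz[2]);c,q=cv2.minEnclosingCircle((X[:,:2]*1000).astype(np.float32))
    b=yawrect(X);print('lid circle',np.round(c,1),round(q,1),'rect',b[0].round(4),b[1],round(b[2],1));return C
E
python3 - <<'E'
from h import *
w=snap('wrist','w4.png');lid(w,[.693,-.119,.046])
t=snap('top');lid(t,[.4935,-.372,.054],22);s=snap('scene');lid(s,[.4935,-.372,.054],22)
plan(.693,-.119,.012,90)
E
```

```text
lid circle [ 692.  -120.3] 25.8 rect [ 0.6922 -0.12  ] [50.9 50.2] 43.3
lid circle [ 495.2 -370. ] 31.3 rect [ 0.4948 -0.3693] [60.2 60. ] 89.6
lid circle [ 468.  -418.8] 100.5 rect [ 0.4626 -0.4144] [190.6  83.1] 50.6
t 8.3 tcp [ 0.6969 -0.1203  0.1522] jaw 90.1 open 0.0876 q1,q6 [  6.1 -96.2] F [-0.9 -0.8  0.1]
 turn [0.1, -0.3, 0.5] shift [14.02, 0.51, 0.19]
```

>>> {"method": "servo_tool", "body": {"deltas": [[[0,-0.3,0.5],[2,0.5,0.1],8.76],[[0,-0.3,0.5],[4,0.5,0.1],8.76],[[0,-0.3,0.5],[6,0.5,0.1],8.76],[[0,-0.3,0.5],[8,0.5,0.1],8.76],[[0,-0.3,0.5],[8,0.5,0.1],8.76]]}}

```text
clock: 8.8
tool_pos: [0.6895, -0.1208, 0.0687]
orientation: [78.3, 89.7, 168.3]
force: [0.4, -0.1, 1.2]
opening: 0.0875
```

>>> {"method": "servo_tool", "body": {"deltas": [[[0,0,0],[2,0,0],8.76],[[0,0,0],[4,0,0],8.76],[[0,0,0],[6,0,0],8.76],[[0,0,0],[6,0,0],8.76],[[0,0,0],[6,0,0],8.76]]}}

```text
clock: 9.3
tool_pos: [0.6893, -0.1213, 0.0096]
orientation: [81.3, 89.7, 171.3]
force: [0.2, 0.3, 1.2]
opening: 0.0877
```

>>> {"method": "servo_tool", "body": {"deltas": [[[0,0,0],[0,0,0],4],[[0,0,0],[0,0,0],4],[[0,0,0],[0,0,0],4],[[0,0,0],[0,0,0],4],[[0,0,0],[0,0,0],4]]}}

```text
clock: 9.8
tool_pos: [0.6894, -0.1212, 0.0099]
orientation: [79.1, 89.7, 169.0]
force: [-0.7, 0.3, 3.3]
opening: 0.0537
```

```bash
python3 - <<'E'
from h import *
plan(.495,-.371,.16,90)
E
```

```text
t 9.8 tcp [ 0.6894 -0.1212  0.0099] jaw 90.0 open 0.0537 q1,q6 [  5.9 -95.8] F [-0.7  0.3  3.3]
 turn [-0.0, 0.1, -0.3] shift [-14.93, 19.51, -24.97]
```

>>> {"method": "servo_tool", "body": {"deltas": [[[0,0,0],[-1,0,0],3],[[0,0,0],[-4,0,0],3],[[0,0,0],[-8,0,0],3],[[0,0,0],[-12,0,0],3],[[0,0,0],[-14.5,0,0],3]]}}

```text
clock: 10.3
tool_pos: [0.6911, -0.1215, 0.1591]
orientation: [69.4, 89.9, 159.4]
force: [0.4, 0.6, -1.8]
opening: 0.0538
```

>>> {"method": "servo_tool", "body": {"deltas": [[[0,0,0],[0,1.6,-2],3],[[0,0,0],[0,3.6,-4.5],3],[[0,0,0],[0,5.6,-7.2],3],[[0,0,0],[0,7.6,-10],3],[[0,0,0],[0,9.8,-12.5],3]]}}

```text
clock: 10.8
tool_pos: [0.5913, -0.2477, 0.1588]
orientation: [70.8, 89.8, 160.8]
force: [0.2, -0.7, -1.9]
opening: 0.0536
```

>>> {"method": "servo_tool", "body": {"deltas": [[[0,0,0],[0,2.4,-3],3],[[0,0,0],[0,4.8,-6],3],[[0,0,0],[0,7.2,-9],3],[[0,0,0],[0,9.3,-12],3],[[0,0,0],[0,9.8,-12.5],3]]}}

```text
clock: 11.3
tool_pos: [0.4899, -0.3751, 0.1587]
orientation: [72.1, 89.8, 162.0]
force: [0.0, 0.3, -2.0]
opening: 0.0534
```

>>> {"method": "servo_tool", "body": {"deltas": [[[0,0,0],[0,0,0],3],[[0,0,0],[0,0,0],3]]}}

```text
clock: 11.5
tool_pos: [0.4893, -0.3751, 0.1585]
orientation: [69.4, 89.7, 159.1]
force: [-0.3, -0.4, -1.4]
opening: 0.0537
```

```bash
python3 - <<'E'
from h import *
w=snap('wrist','w5.png')
plan(.492,-.371,.085,90)
E
```

```text
t 11.55 tcp [ 0.4899 -0.3748  0.1586] jaw 89.8 open 0.0531 q1,q6 [-19.3 -70.9] F [-0.4  0.4 -0.9]
 turn [-0.2, 0.1, -0.2] shift [7.36, -0.24, 0.36]
```

View pics/w5.png

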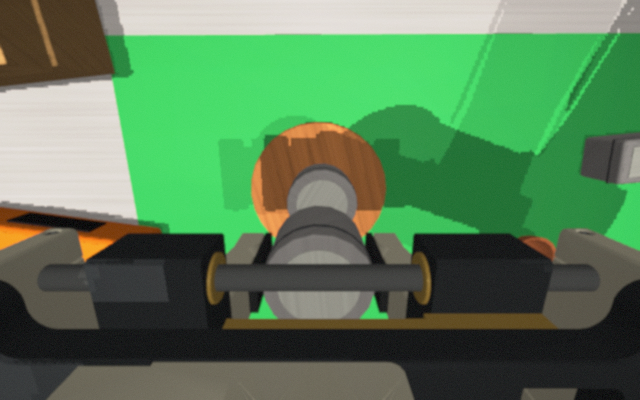

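The middle tin is held upright, and the wide tin is centred on the board at about (322,190). I lower it.

>>> {"method": "servo_tool", "body": {"deltas": [[[0,0.1,-0.2],[2,-0.2,0.4],3],[[0,0.1,-0.2],[4,-0.2,0.4],3],[[0,0.1,-0.2],[6,-0.2,0.4],3],[[0,0.1,-0.2],[7.3,-0.2,0.4],3],[[0,0.1,-0.2],[7.3,-0.2,0.4],3]]}}

```text
clock: 12.05
tool_pos: [0.491, -0.3694, 0.0835]
orientation: [71.3, 89.8, 161.2]
force: [-0.6, 0.2, -1.6]
opening: 0.0536
```

```bash
python3 - <<'E'
from h import *
plan(.492,-.371,.0645,90)
E
```

```text
t 12.05 tcp [ 0.491  -0.3694  0.0835] jaw 89.9 open 0.0536 q1,q6 [-18.8 -71.4] F [-0.6  0.2 -1.6]
 turn [-0.1, 0.1, -0.2] shift [1.9, -0.11, -0.16]
```

>>> {"method": "servo_tool", "body": {"deltas": [[[0,0.1,-0.2],[0.5,-0.1,-0.15],3],[[0,0.1,-0.2],[1,-0.1,-0.15],3],[[0,0.1,-0.2],[1.5,-0.1,-0.15],3],[[0,0.1,-0.2],[1.9,-0.1,-0.15],3],[[0,0.1,-0.2],[1.95,-0.1,-0.15],3]]}}

```text
clock: 12.55
tool_pos: [0.4919, -0.3709, 0.064]
orientation: [135.3, 90.0, -134.8]
force: [-0.2, 0.0, -1.8]
opening: 0.0534
```

```bash
python3 - <<'E'
from h import *
plan(.492,-.371,.064,90)
E
```

```text
t 12.55 tcp [ 0.4919 -0.3709  0.064 ] jaw 89.9 open 0.0534 q1,q6 [-18.9 -71.3] F [-0.2  0.  -1.8]
 turn [-0.1, -0.0, -0.0] shift [-0.0, -0.01, -0.01]
```

>>> {"method": "servo_tool", "body": {"deltas": [[[0,0,0],[0.1,0,0],3],[[0,0,0],[0.1,0,0],8.76],[[0,0,0],[0.1,0,0],8.76],[[0,0,0],[0.1,0,0],8.76],[[0,0,0],[0.1,0,0],8.76]]}}

```text
clock: 13.05
tool_pos: [0.492, -0.371, 0.063]
orientation: [156.5, 90.0, -113.7]
force: [0.6, -0.3, 0.3]
opening: 0.0802
```

>>> {"method": "servo_tool", "body": {"deltas": [[[0,0,0],[-2,0,0],8.76],[[0,0,0],[-5,0,0],8.76],[[0,0,0],[-8,0,0],8.76],[[0,0,0],[-10,0,0],8.76],[[0,0,0],[-10,0,0],8.76]]}}

```text
clock: 13.55
tool_pos: [0.4937, -0.3719, 0.1666]
orientation: [-124.2, 89.7, -34.3]
force: [-0.2, -0.5, -0.6]
opening: 0.0879
```

>>> {"method": "servo_tool", "body": {"deltas": [[[0,0,0],[0,0.2,4],8.76],[[0,0,0],[0,0.4,8.4],8.76],[[0,0,0],[0,0.6,12.8],8.76],[[0,0,0],[0,0.8,17.2],8.76],[[0,0,0],[0,0.9,21.6],8.76]]}}

```text
clock: 14.05
tool_pos: [0.4844, -0.1544, 0.1653]
orientation: [-126.8, 89.7, -36.9]
force: [1.4, 1.6, -0.5]
opening: 0.0874
```

>>> {"method": "servo_tool", "body": {"deltas": [[[0,0,0],[0,0.2,4.5],8.76],[[0,0,0],[0,0.4,9],8.76],[[0,0,0],[0,0.6,13.5],8.76],[[0,0,0],[0,0.8,18],8.76],[[0,0,0],[0,0.9,21.6],8.76]]}}

```text
clock: 14.55
tool_pos: [0.4753, 0.0637, 0.1643]
orientation: [-125.6, 89.7, -35.7]
force: [1.1, 0.3, 0.1]
opening: 0.088
```

>>> {"method": "servo_tool", "body": {"deltas": [[[0,0,0],[0,0,0],8.76],[[0,0,0],[0,0,0],8.76]]}}

```text
clock: 14.75
tool_pos: [0.4748, 0.0645, 0.1638]
orientation: [-134.9, 89.7, -44.9]
force: [-0.3, -0.5, 0.1]
opening: 0.0878
```

```bash
python3 - <<'E'
from h import *
w=snap('wrist','w6.png');lid(w,[.475,.062,.042])
t=snap('top','t6.png');lid(t,[.495,-.371,.10],22)
print(blob(t,proj(t,[[.495,-.371,.10]])[0],25,True,.6).mean(0))
plan(.475,.062,.012,90)
E
```

```text
lid circle [473.5  61.1] 19.8 rect [0.4736 0.0612] [38.9 38.1] -44.8
lid circle [ 496.1 -369.3] 25.4 rect [ 0.4951 -0.3695] [48.9 48.4] 44.0
[467.51724 238.65517]
t 14.85 tcp [0.4749 0.0632 0.1639] jaw 89.9 open 0.0877 q1,q6 [  31.4 -121.7] F [-0.5  0.3 -0.4]
 turn [-0.1, -0.2, 0.2] shift [15.19, 0.05, -0.07]
```

>>> {"method": "servo_tool", "body": {"deltas": [[[0,-0.2,0.2],[2,0.1,-0.1],8.76],[[0,-0.2,0.2],[4,0.1,-0.1],8.76],[[0,-0.2,0.2],[6,0.1,-0.1],8.76],[[0,-0.2,0.2],[8,0.1,-0.1],8.76],[[0,-0.2,0.2],[9,0.1,-0.1],8.76]]}}

```text
clock: 15.35
tool_pos: [0.4734, 0.0602, 0.0723]
orientation: [113.5, 89.9, -156.8]
force: [-1.9, -0.5, 0.6]
opening: 0.0874
```

>>> {"method": "servo_tool", "body": {"deltas": [[[0,0,0],[2,0,0],8.76],[[0,0,0],[4,0,0],8.76],[[0,0,0],[6,0,0],8.76],[[0,0,0],[6.2,0,0],8.76],[[0,0,0],[6.2,0,0],8.76]]}}

```text
clock: 15.85
tool_pos: [0.4733, 0.0595, 0.0103]
orientation: [119.2, 89.8, -151.0]
force: [-0.2, -0.1, 0.5]
opening: 0.0876
```

>>> {"method": "servo_tool", "body": {"deltas": [[[0,0,0],[0,0,0],3],[[0,0,0],[0,0,0],3],[[0,0,0],[0,0,0],3],[[0,0,0],[0,0,0],3],[[0,0,0],[0,0,0],3]]}}

```text
clock: 16.35
tool_pos: [0.4734, 0.0596, 0.0106]
orientation: [118.8, 89.8, -151.5]
force: [-0.7, -0.9, -0.0]
opening: 0.0532
```

```bash
python3 - <<'E'
from h import *
plan(.495,-.370,.19,90)
E
```

```text
t 16.35 tcp [0.4734 0.0596 0.0106] jaw 89.7 open 0.0532 q1,q6 [  30.9 -121.1] F [-0.7 -0.9 -0. ]
 turn [-0.3, -0.1, -0.1] shift [-17.88, -2.32, -42.97]
```

>>> {"method": "servo_tool", "body": {"deltas": [[[0,0,0],[0,0,0],3],[[0,0,0],[0,0,0],3],[[0,0,0],[0,0,0],3],[[0,0,0],[0,0,0],3],[[0,0,0],[0,0,0],3]]}}

```text
clock: 16.85
tool_pos: [0.4735, 0.0597, 0.0107]
orientation: [119.0, 89.8, -151.3]
force: [-0.1, 2.0, 4.4]
opening: 0.0413
```

>>> {"method": "servo_tool", "body": {"deltas": [[[0,0,0],[-1,0,0],2],[[0,0,0],[-4,0,0],2],[[0,0,0],[-8,0,0],2],[[0,0,0],[-13,0,0],2],[[0,0,0],[-17,0,0],2]]}}

```text
clock: 17.35
tool_pos: [0.4738, 0.0597, 0.1839]
orientation: [130.8, 89.9, -139.5]
force: [2.0, 0.8, -1.4]
opening: 0.0413
```

>>> {"method": "servo_tool", "body": {"deltas": [[[0,0,0],[0,0,-3],2],[[0,0,0],[0,-0.3,-7],2],[[0,0,0],[0,-0.6,-12],2],[[0,0,0],[0,-0.9,-17],2],[[0,0,0],[0,-1.1,-21.4],2]]}}

```text
clock: 17.85
tool_pos: [0.4833, -0.1564, 0.1848]
orientation: [142.7, 89.9, -127.5]
force: [0.0, -0.5, -1.9]
opening: 0.0415
```

>>> {"method": "servo_tool", "body": {"deltas": [[[0,0,0],[0,0,-5],2],[[0,0,0],[0,-0.3,-10],2],[[0,0,0],[0,-0.6,-15],2],[[0,0,0],[0,-0.9,-19.5],2],[[0,0,0],[0,-1.1,-21.4],2]]}}

```text
clock: 18.35
tool_pos: [0.4924, -0.3741, 0.1848]
orientation: [121.6, 89.9, -148.8]
force: [0.4, 0.9, -1.9]
opening: 0.0416
```

>>> {"method": "servo_tool", "body": {"deltas": [[[0,0,0],[0,0,0],2],[[0,0,0],[0,0,0],2]]}}

```text
clock: 18.55
tool_pos: [0.4916, -0.3744, 0.1845]
orientation: [97.6, 89.8, -172.9]
force: [-0.9, -0.2, -0.8]
opening: 0.0413
```

```bash
python3 - <<'E'
from h import *
plan(.4945,-.370,.13,90)
E
```

```text
t 18.55 tcp [ 0.4916 -0.3744  0.1845] jaw 89.5 open 0.0413 q1,q6 [-19.2 -71.4] F [-0.9 -0.2 -0.8]
 turn [-0.5, -0.0, -0.2] shift [5.45, -0.3, 0.44]
```

>>> {"method": "servo_tool", "body": {"deltas": [[[-0.5,0,-0.2],[1.5,-0.3,0.4],2],[[-0.5,0,-0.2],[3,-0.3,0.4],2],[[-0.5,0,-0.2],[4.5,-0.3,0.4],2],[[-0.5,0,-0.2],[5.4,-0.3,0.4],2],[[-0.5,0,-0.2],[5.4,-0.3,0.4],2]]}}

```text
clock: 19.05
tool_pos: [0.4939, -0.3691, 0.1296]
orientation: [64.4, 89.9, 154.4]
force: [-0.2, 0.1, -0.6]
opening: 0.0416
```

```bash
python3 - <<'E'
from h import *
plan(.4945,-.370,.111,90)
E
```

```text
t 19.05 tcp [ 0.4939 -0.3691  0.1296] jaw 90.1 open 0.0416 q1,q6 [-18.7 -71.3] F [-0.2  0.1 -0.6]
 turn [0.1, 0.0, -0.1] shift [1.86, -0.07, -0.09]
```

>>> {"method": "servo_tool", "body": {"deltas": [[[0,0,0],[0.5,-0.1,-0.1],2],[[0,0,0],[1,-0.1,-0.1],2],[[0,0,0],[1.5,-0.1,-0.1],2],[[0,0,0],[1.9,-0.1,-0.1],2],[[0,0,0],[1.9,-0.1,-0.1],2]]}}

```text
clock: 19.55
tool_pos: [0.4951, -0.3702, 0.1108]
orientation: [74.5, 89.9, 164.5]
force: [0.6, -0.3, -1.0]
opening: 0.0418
```

```bash
python3 - <<'E'
from h import *
plan(.4945,-.370,.1105,90)
cv2.imwrite('pics/s7.png',cv2.resize(snap('scene')['img'][60:260,100:420,::-1],(800,500)))
E
```

```text
t 19.55 tcp [ 0.4951 -0.3702  0.1108] jaw 90.1 open 0.0418 q1,q6 [-18.7 -71.2] F [ 0.6 -0.3 -1. ]
 turn [0.1, 0.0, -0.0] shift [0.03, 0.06, 0.02]
```

View pics/s7.png

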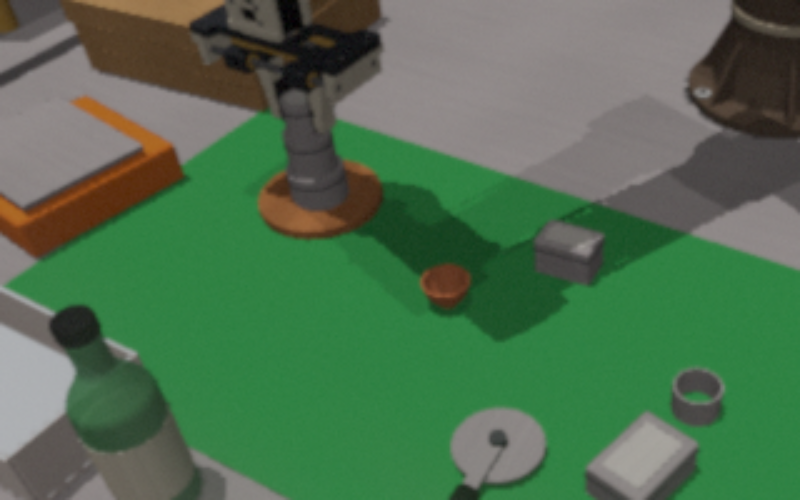

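The scene view shows the narrow tin held straight over the stack at about (300,105), and the stack is aligned. I release, retreat and go on to oblong_big.

>>> {"method": "servo_tool", "body": {"deltas": [[[0,0,0],[0.1,0,0],2],[[0,0,0],[0.1,0,0],8.76],[[0,0,0],[0.1,0,0],8.76],[[0,0,0],[0.1,0,0],8.76],[[0,0,0],[0.1,0,0],8.76]]}}

```text
clock: 20.1
tool_pos: [0.495, -0.3703, 0.1096]
orientation: [70.7, 89.9, 160.8]
force: [0.3, 0.1, 0.4]
opening: 0.068
```

>>> {"method": "servo_tool", "body": {"deltas": [[[0,0,0],[-1,0,0],8.76],[[0,0,0],[-4,0,0],8.76],[[0,0,0],[-7,0,0],8.76],[[0,0,0],[-8,0,0],8.76],[[0,0,0],[-8,0,0],8.76]]}}

```text
clock: 20.6
tool_pos: [0.4961, -0.3708, 0.192]
orientation: [-114.4, 89.8, -24.3]
force: [-0.0, 0.3, -0.1]
opening: 0.0878
```

>>> {"method": "servo_tool", "body": {"deltas": [[[0,0,0],[0,-1.2,3.4],8.76],[[0,0,0],[0,-2.4,6.8],8.76],[[0,0,0],[0,-3.6,10.2],8.76],[[0,0,0],[0,-4.8,13.6],8.76],[[0,0,0],[0,-6,16.8],8.76]]}}

```text
clock: 21.1
tool_pos: [0.5555, -0.2011, 0.1907]
orientation: [-130.0, 89.9, -39.9]
force: [-0.1, -0.2, -0.6]
opening: 0.0874
```

>>> {"method": "servo_tool", "body": {"deltas": [[[0,0,0],[0,-1.2,3.4],8.76],[[0,0,0],[0.3,-2.4,6.8],8.76],[[0,0,0],[0.6,-3.6,10.2],8.76],[[0,0,0],[1,-4.8,13.6],8.76],[[0,0,0],[1.5,-6,16.8],8.76]]}}

```text
clock: 21.6
tool_pos: [0.615, -0.0315, 0.1744]
orientation: [141.2, 89.9, -128.7]
force: [0.3, -0.9, -0.4]
opening: 0.0874
```

>>> {"method": "servo_tool", "body": {"deltas": [[[3,0,0],[0.5,-1.2,3.4],8.76],[[6,0,0],[1,-2.4,6.8],8.76],[[9,0,0],[1.5,-3.6,10.2],8.76],[[11.7,0,0],[2,-4.8,13.6],8.76],[[11.7,0,0],[2.5,-6,16.8],8.76]]}}

```text
clock: 22.1
tool_pos: [0.6744, 0.1379, 0.1474]
orientation: [130.3, 89.8, -151.4]
force: [0.5, 0.2, -0.0]
opening: 0.0874
```

>>> {"method": "servo_tool", "body": {"deltas": [[[0,0,0],[0,0,0],8.76],[[0,0,0],[0,0,0],8.76]]}}

```text
clock: 22.3
tool_pos: [0.6733, 0.1384, 0.1451]
orientation: [126.1, 89.6, -155.6]
force: [-0.6, -1.3, 0.3]
opening: 0.0876
```

```bash
python3 - <<'E'
from h import *
w=snap('wrist','w8.png');lid(w,[.675,.135,.038],60);lid(w,[.675,.135,.038],60,.6)
t=snap('top','t8.png');lid(t,[.495,-.370,.142],22)
plan(.675,.135,.010,78.3)
E
```

```text
lid circle [673.9 134. ] 47.8 rect [0.6738 0.1344] [79.6 56. ] -11.6
lid circle [673.  134.2] 48.5 rect [0.6728 0.1345] [81.4 56.5] -11.5
lid circle [ 495.7 -369.2] 19.8 rect [ 0.4953 -0.3686] [38.8 36. ] -1.9
t 22.4 tcp [0.6737 0.1371 0.1466] jaw 78.2 open 0.0874 q1,q6 [  27.7 -129.5] F [-0.   0.1  1. ]
 turn [-0.1, -0.2, -0.2] shift [13.66, -0.22, -0.14]
```

View pics/w8.png

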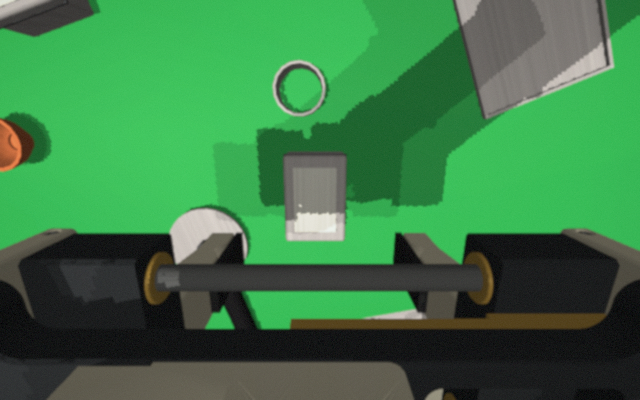

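The stack of three reads (0.495, -0.369). The big oblong lies between the fingers at about (315,195), aligned, and the wheel is clear. I descend and grip.

>>> {"method": "servo_tool", "body": {"deltas": [[[0,-0.2,-0.2],[2,-0.2,-0.2],8.76],[[0,-0.2,-0.2],[4,-0.2,-0.2],8.76],[[0,-0.2,-0.2],[6,-0.2,-0.2],8.76],[[0,-0.2,-0.2],[8,-0.2,-0.2],8.76],[[0,-0.2,-0.2],[8,-0.2,-0.2],8.76]]}}

```text
clock: 22.9
tool_pos: [0.6728, 0.1326, 0.0639]
orientation: [113.9, 89.7, -167.9]
force: [-0.2, 0.0, -0.5]
opening: 0.0877
```

>>> {"method": "servo_tool", "body": {"deltas": [[[0,0,0],[2,0,0],8.76],[[0,0,0],[4,0,0],8.76],[[0,0,0],[5.4,0,0],8.76],[[0,0,0],[5.4,0,0],8.76],[[0,0,0],[5.4,0,0],8.76]]}}

```text
clock: 23.4
tool_pos: [0.673, 0.1323, 0.0108]
orientation: [116.4, 89.8, -165.4]
force: [0.3, -0.1, 0.0]
opening: 0.0875
```

>>> {"method": "servo_tool", "body": {"deltas": [[[0,0,0],[0,0,0],4],[[0,0,0],[0,0,0],4],[[0,0,0],[0,0,0],4],[[0,0,0],[0,0,0],4],[[0,0,0],[0,0,0],4]]}}

```text
clock: 23.9
tool_pos: [0.6734, 0.1327, 0.0113]
orientation: [112.2, 89.8, -169.6]
force: [-0.4, -0.3, 1.4]
opening: 0.0577
```

```bash
python3 - <<'E'
from h import *
plan(.545,.356,.10,101)
E
```

```text
t 23.9 tcp [0.6734 0.1327 0.0113] jaw 78.2 open 0.0577 q1,q6 [  27.3 -129.1] F [-0.4 -0.3  1.4]
 turn [-22.8, -0.0, -0.2] shift [-8.84, 17.18, 19.21]
```

>>> {"method": "servo_tool", "body": {"deltas": [[[0,0,0],[-1,0,0],4],[[0,0,0],[-4,0,0],4],[[0,0,0],[-8,0,0],4],[[0,0,0],[-10,0,0],4],[[0,0,0],[-10,0,0],4]]}}

```text
clock: 24.4
tool_pos: [0.6756, 0.1334, 0.1157]
orientation: [-48.2, 89.8, 29.9]
force: [0.3, -0.1, -2.7]
opening: 0.0581
```

>>> {"method": "servo_tool", "body": {"deltas": [[[0,0,0],[0,1.5,1.7],4],[[0,0,0],[0,3.2,3.6],4],[[0,0,0],[0,5,5.6],4],[[0,0,0],[0,6.8,7.6],4],[[0,0,0],[0,8.6,9.6],4]]}}

```text
clock: 24.9
tool_pos: [0.6096, 0.2452, 0.1143]
orientation: [-39.6, 90.0, 38.5]
force: [0.1, 0.0, -2.4]
opening: 0.0576
```

>>> {"method": "servo_tool", "body": {"deltas": [[[-5,0,0],[0,2,2.3],4],[[-10,0,0],[0,4,4.6],4],[[-15,0,0],[0,6,6.8],4],[[-20,0,0],[0,8,8.8],4],[[-22.8,0,0],[0,8.6,9.6],4]]}}

```text
clock: 25.4
tool_pos: [0.5429, 0.3582, 0.113]
orientation: [107.6, 89.9, -151.1]
force: [0.5, 0.2, -2.4]
opening: 0.058
```

>>> {"method": "servo_tool", "body": {"deltas": [[[0,0,0],[0,0,0],4],[[0,0,0],[0,0,0],4]]}}

```text
clock: 25.6
tool_pos: [0.5421, 0.3577, 0.1118]
orientation: [114.4, 89.8, -144.4]
force: [-0.1, -1.0, -3.2]
opening: 0.0578
```

```bash
python3 - <<'E'
from h import *
w=snap('wrist','w9.png')
plan(.545,.3555,.04,101)
E
```

```text
t 25.65 tcp [0.5426 0.3574 0.1121] jaw 101.1 open 0.0582 q1,q6 [  50.5 -129.3] F [ 0.6 -1.1 -1.5]
 turn [0.1, -0.1, -0.2] shift [7.21, -0.22, -0.22]
```

View pics/w9.png

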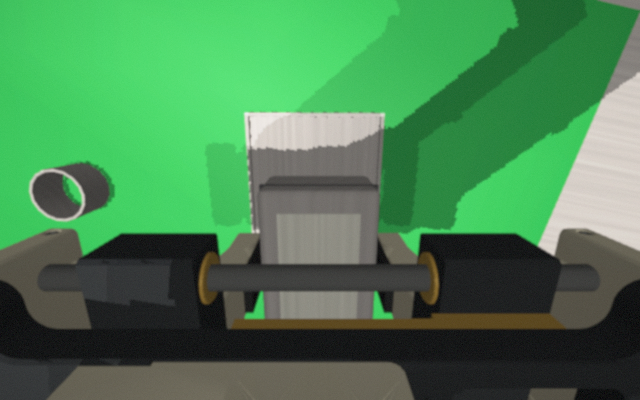

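The big oblong is held square to the tray. The tray's far corners show at (245,113) and (385,114), and I use them to check the tray position.

```bash
python3 - <<'E'
from h import *
w=snap('wrist');c=onz(w,[(245,113),(385,114)],.007);print(c.round(4))
e=c[1]-c[0];print(np.linalg.norm(e),np.degrees(np.arctan2(e[1],e[0])))
n=np.array([-e[1],e[0]])/np.linalg.norm(e[:2]);m=c[:,:2].mean(0)
print(m+n*.08,m-n*.08)
E
```

```text
[[0.4799 0.2809 0.007 ]
 [0.4574 0.3987 0.007 ]]
0.11995489318695907 100.8069803282275
[0.39006168 0.32481781] [0.54722399 0.35481797]
```

>>> {"method": "servo_tool", "body": {"deltas": [[[0.2,-0.1,-0.2],[2,-0.3,-0.2],4],[[0.2,-0.1,-0.2],[4,-0.3,-0.2],4],[[0.2,-0.1,-0.2],[6,-0.3,-0.2],4],[[0.2,-0.1,-0.2],[7.2,-0.3,-0.2],4],[[0.2,-0.1,-0.2],[7.2,-0.3,-0.2],4]]}}

```text
clock: 26.2
tool_pos: [0.5455, 0.3541, 0.0384]
orientation: [127.0, 89.9, -132.2]
force: [-1.1, -0.3, -2.9]
opening: 0.0577
```

```bash
python3 - <<'E'
from h import *
plan(.546,.356,.0147,100.9)
E
```

```text
t 26.2 tcp [0.5455 0.3541 0.0384] jaw 100.8 open 0.0577 q1,q6 [  50.1 -129.3] F [-1.1 -0.3 -2.9]
 turn [-0.1, -0.1, -0.1] shift [2.37, -0.09, 0.18]
```

>>> {"method": "servo_tool", "body": {"deltas": [[[0,-0.1,-0.1],[0.6,-0.1,0.2],4],[[0,-0.1,-0.1],[1.2,-0.1,0.2],4],[[0,-0.1,-0.1],[1.8,-0.1,0.2],4],[[0,-0.1,-0.1],[2.3,-0.1,0.2],4],[[0,-0.1,-0.1],[2.4,-0.1,0.2],4]]}}

```text
clock: 26.7
tool_pos: [0.546, 0.3562, 0.0143]
orientation: [104.3, 90.0, -154.9]
force: [-2.5, -0.4, 3.3]
opening: 0.0576
```

```bash
python3 - <<'E'
from h import *
plan(.546,.356,.014,100.9)
E
```

```text
t 26.7 tcp [0.546  0.3562 0.0143] jaw 100.8 open 0.0576 q1,q6 [  50.2 -129.4] F [-2.5 -0.4  3.3]
 turn [-0.1, -0.0, -0.0] shift [0.03, 0.01, -0.02]
```

>>> {"method": "servo_tool", "body": {"deltas": [[[0,0,0],[0,0,0],8.76],[[0,0,0],[0,0,0],8.76],[[0,0,0],[0,0,0],8.76],[[0,0,0],[0,0,0],8.76],[[0,0,0],[0,0,0],8.76]]}}

```text
clock: 27.2
tool_pos: [0.5461, 0.3563, 0.0145]
orientation: [83.4, 90.0, -175.8]
force: [0.7, -0.0, -0.4]
opening: 0.0866
```

>>> {"method": "servo_tool", "body": {"deltas": [[[0,0,0],[-1,0,0],8.76],[[0,0,0],[-4,0,0],8.76],[[0,0,0],[-8,0,0],8.76],[[0,0,0],[-12,0,0],8.76],[[0,0,0],[-13,0,0],8.76]]}}

```text
clock: 27.7
tool_pos: [0.5482, 0.3579, 0.1508]
orientation: [-59.8, 89.5, 41.1]
force: [0.8, 0.7, 1.0]
opening: 0.0878
```

>>> {"method": "servo_tool", "body": {"deltas": [[[-8,0,0],[0,1.6,-4],8.76],[[-16,0,0],[0,3.3,-8],8.76],[[-25,0,0],[0,5,-12],8.76],[[-34,0,0],[0,6.6,-16],8.76],[[-42,0,0],[0,8.3,-19.6],8.76]]}}

```text
clock: 28.2
tool_pos: [0.5032, 0.148, 0.1501]
orientation: [-102.7, 89.5, 40.3]
force: [0.2, 1.1, -0.5]
opening: 0.0876
```

>>> {"method": "servo_tool", "body": {"deltas": [[[-8,0,0],[0,4,-1.8],8.76],[[-16,0,0],[0,8,-3.6],8.76],[[-25,0,0],[0,12,-5.4],8.76],[[-34,0,0],[0,16,-7.2],8.76],[[-42,0,0],[0,19.3,-9],8.76]]}}

```text
clock: 28.7
tool_pos: [0.4587, -0.0593, 0.1494]
orientation: [-146.3, 89.4, 37.5]
force: [0.7, 0.3, -0.1]
opening: 0.0874
```

>>> {"method": "servo_tool", "body": {"deltas": [[[0,0,0],[0,0,0],8.76],[[0,0,0],[0,0,0],8.76]]}}

```text
clock: 28.9
tool_pos: [0.4586, -0.0601, 0.1501]
orientation: [-148.5, 89.4, 35.1]
force: [0.3, -0.7, 0.9]
opening: 0.0877
```

```bash
python3 - <<'E'
from h import *
w=snap('wrist','w10.png');lid(w,[.456,-.06,.044],55)
t=snap('top','t10.png');lid(t,[.546,.356,.041],25);s=snap('scene');lid(s,[.546,.356,.041],30)
plan(.456,-.06,.011,5.1)
E
```

```text
lid circle [456.1 -62.9] 36.0 rect [ 0.4559 -0.0625] [63.4 40.7] -84.9
lid circle [545.1 348.2] 85.2 rect [0.5476 0.3496] [133.6 114.5] 0.7
lid circle [555.6 367.9] 58.5 rect [0.5575 0.3667] [103.7  69.7] 11.6
t 29.05 tcp [ 0.4591 -0.0586  0.1497] jaw -176.3 open 0.0874 q1,q6 [ 17.  -13.1] F [ 0.2  0.2 -0.3]
 turn [-1.4, -0.5, 0.3] shift [13.86, 0.2, 0.44]
```

View pics/w10.png

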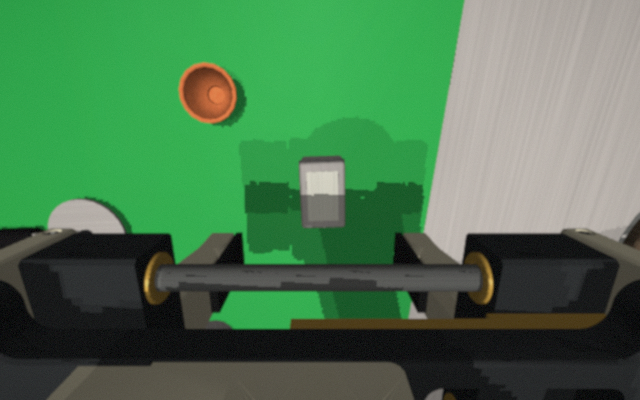

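The small oblong is between the fingers at (322,192), with its yaw confirmed at -85°. I descend and grip.

>>> {"method": "servo_tool", "body": {"deltas": [[[-1.4,-0.5,0.3],[2,0.3,0.4],8.76],[[-1.4,-0.5,0.3],[4,0.3,0.4],8.76],[[-1.4,-0.5,0.3],[6,0.3,0.4],8.76],[[-1.4,-0.5,0.3],[8,0.3,0.4],8.76],[[-1.4,-0.5,0.3],[8,0.3,0.4],8.76]]}}

```text
clock: 29.55
tool_pos: [0.4545, -0.0607, 0.0675]
orientation: [1.5, 89.8, -173.3]
force: [-0.2, 0.5, -0.4]
opening: 0.0874
```

>>> {"method": "servo_tool", "body": {"deltas": [[[0,0,0],[2,0,0],8.76],[[0,0,0],[4,0,0],8.76],[[0,0,0],[5.7,0,0],8.76],[[0,0,0],[5.7,0,0],8.76],[[0,0,0],[5.7,0,0],8.76]]}}

```text
clock: 30.05
tool_pos: [0.4549, -0.0603, 0.0113]
orientation: [4.8, 89.8, -170.0]
force: [-0.2, -0.2, 0.5]
opening: 0.0873
```

>>> {"method": "servo_tool", "body": {"deltas": [[[0,0,0],[0,0,0],3],[[0,0,0],[0,0,0],3],[[0,0,0],[0,0,0],3],[[0,0,0],[0,0,0],3],[[0,0,0],[0,0,0],3]]}}

```text
clock: 30.55
tool_pos: [0.455, -0.0603, 0.0115]
orientation: [4.4, 89.8, -170.3]
force: [0.8, -1.1, -0.5]
opening: 0.0532
```

>>> {"method": "servo_tool", "body": {"deltas": [[[0,0,0],[0,0,0],3],[[0,0,0],[0,0,0],3],[[0,0,0],[0,0,0],3],[[0,0,0],[0,0,0],3],[[0,0,0],[0,0,0],3]]}}

```text
clock: 31.05
tool_pos: [0.455, -0.0603, 0.0116]
orientation: [4.7, 89.8, -170.1]
force: [-0.0, 0.4, 3.4]
opening: 0.0418
```

```bash
python3 - <<'E'
from h import *
plan(.546,.356,.14,100.9)
t=snap('top','t11.png');p=proj(t,[[.546,.356,.041]])[0].astype(int);print(p)
cv2.imwrite('pics/t11c.png',cv2.resize(t['img'][p[1]-50:p[1]+50,p[0]-65:p[0]+65,::-1],(780,600),interpolation=cv2.INTER_CUBIC))
E
```

```text
t 31.05 tcp [ 0.455  -0.0603  0.0116] jaw -174.8 open 0.0418 q1,q6 [ 17.1 -11.9] F [-0.   0.4  3.4]
 turn [84.3, 0.2, -0.2] shift [-12.9, -40.62, -12.79]
[191 223]
```

View pics/t11c.png

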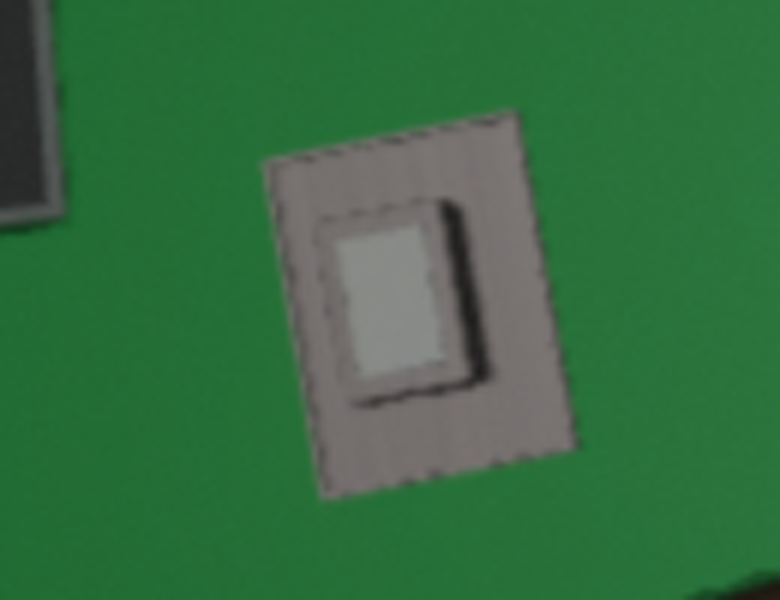

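The big tin lies square in the tray, its lid inlay centred near (390,302) in the crop. I compute its position in both views, then carry the small tin over.

```bash
python3 - <<'E'
from h import *
for n in('top','scene'):
    s=snap(n)
    for k in(.85,.9):
        lid(s,[.546,.356,.041],30,k)
E
```

```text
lid circle [547.6 356.2] 36.8 rect [0.547  0.3564] [64.8 45.8] 10.9
lid circle [547.1 359.4] 34.9 rect [0.5469 0.3583] [62.2 39.6] 10.5
lid circle [549.4 354.5] 41.4 rect [0.5479 0.3564] [73.1 48.1] 10.4
lid circle [545.9 356.6] 34.9 rect [0.5457 0.3565] [62.9 40.5] 10.0
```

>>> {"method": "servo_tool", "body": {"deltas": [[[0,0,0],[-1,0,0],3],[[0,0,0],[-4,0,0],3],[[0,0,0],[-8,0,0],3],[[0,0,0],[-12,0,0],3],[[0,0,0],[-13,0,0],3]]}}

```text
clock: 31.7
tool_pos: [0.4575, -0.0599, 0.1461]
orientation: [-175.7, 89.8, 9.5]
force: [-0.1, 0.2, -2.4]
opening: 0.0419
```

>>> {"method": "servo_tool", "body": {"deltas": [[[6,0,0],[0,-3,-0.9],3],[[14,0,0],[0,-7,-2.2],3],[[22,0,0],[0,-11.5,-3.6],3],[[32,0,0],[0,-16,-5],3],[[40,0,0],[0,-20.3,-6.4],3]]}}

```text
clock: 32.2
tool_pos: [0.5019, 0.1496, 0.146]
orientation: [-138.5, 89.9, 7.5]
force: [1.2, -1.0, -1.7]
opening: 0.0418
```

```bash
python3 - <<'E'
from h import *
plan(.5465,.356,.14,100.9)
E
```

```text
t 32.2 tcp [0.5019 0.1496 0.146 ] jaw 146.0 open 0.0418 q1,q6 [ 38.1 -72.2] F [ 1.2 -1.  -1.7]
 turn [45.1, -0.1, 0.1] shift [0.62, -19.6, 7.85]
```

Big tin is at (0.5465, 0.3565), yaw about 10.7°, in both views. I continue.

>>> {"method": "servo_tool", "body": {"deltas": [[[8.5,0,0],[0,-4.5,1.8],3],[[17,0,0],[0,-9,3.6],3],[[25.5,0,0],[0,-13.5,5.4],3],[[34,0,0],[0,-17.5,7],3],[[42,0,0],[0,-19.6,7.85],3]]}}

```text
clock: 32.7
tool_pos: [0.5462, 0.3589, 0.1448]
orientation: [-144.9, 89.9, -41.2]
force: [-0.4, -0.4, -2.6]
opening: 0.0419
```

>>> {"method": "servo_tool", "body": {"deltas": [[[3,0,0],[0,0,0],3],[[3,0,0],[0,0,0],3],[[3,0,0],[0,0,0],3]]}}

```text
clock: 33.0
tool_pos: [0.5455, 0.3583, 0.144]
orientation: [147.2, 89.9, -111.9]
force: [-0.5, 0.0, -2.3]
opening: 0.0416
```

```bash
python3 - <<'E'
from h import *
plan(.547,.3565,.075,100.7)
E
```

```text
t 33.0 tcp [0.5455 0.3583 0.144 ] jaw 100.8 open 0.0416 q1,q6 [  50.4 -129.6] F [-0.5  0.  -2.3]
 turn [0.1, -0.1, -0.1] shift [6.9, -0.12, -0.19]
```

>>> {"method": "servo_tool", "body": {"deltas": [[[0,-0.1,-0.1],[2,-0.1,-0.2],3],[[0,-0.1,-0.1],[4,-0.1,-0.2],3],[[0,-0.1,-0.1],[6,-0.1,-0.2],3],[[0,-0.1,-0.1],[6.9,-0.1,-0.2],3],[[0,-0.1,-0.1],[6.9,-0.1,-0.2],3]]}}

```text
clock: 33.5
tool_pos: [0.5462, 0.355, 0.0738]
orientation: [133.1, 89.9, -126.0]
force: [-0.6, -0.1, -2.5]
opening: 0.0417
```

```bash
python3 - <<'E'
from h import *
plan(.547,.3565,.053,100.7)
E
```

```text
t 33.5 tcp [0.5462 0.355  0.0738] jaw 100.8 open 0.0417 q1,q6 [  50.2 -129.3] F [-0.6 -0.1 -2.5]
 turn [0.1, -0.1, -0.1] shift [2.08, -0.11, 0.13]
```

>>> {"method": "servo_tool", "body": {"deltas": [[[0,-0.1,-0.1],[0.5,-0.1,0.15],3],[[0,-0.1,-0.1],[1,-0.1,0.15],3],[[0,-0.1,-0.1],[1.5,-0.1,0.15],3],[[0,-0.1,-0.1],[2,-0.1,0.15],3],[[0,-0.1,-0.1],[2.1,-0.1,0.15],3]]}}

```text
clock: 34.0
tool_pos: [0.5468, 0.3567, 0.0527]
orientation: [-51.8, 90.0, 49.0]
force: [-1.7, -1.0, 3.7]
opening: 0.042
```

```bash
python3 - <<'E'
from h import *
plan(.547,.3565,.0525,100.7)
E
```

```text
t 34.0 tcp [0.5468 0.3567 0.0527] jaw 100.9 open 0.042 q1,q6 [  50.2 -129.3] F [-1.7 -1.   3.7]
 turn [0.2, 0.0, 0.0] shift [0.02, -0.01, -0.02]
```

Contact (the force went up). I release, retreat up and then back toward the base, and inspect.

>>> {"method": "servo_tool", "body": {"deltas": [[[0,0,0],[0,0,0],8.76],[[0,0,0],[0,0,0],8.76],[[0,0,0],[0,0,0],8.76],[[0,0,0],[0,0,0],8.76],[[0,0,0],[0,0,0],8.76]]}}

```text
clock: 34.5
tool_pos: [0.5469, 0.3567, 0.0528]
orientation: [-57.3, 90.0, 43.5]
force: [0.2, 0.1, -0.2]
opening: 0.0764
```

>>> {"method": "servo_tool", "body": {"deltas": [[[0,0,0],[-1,0,0],8.76],[[0,0,0],[-4,0,0],8.76],[[0,0,0],[-8,0,0],8.76],[[0,0,0],[-12,0,0],8.76],[[0,0,0],[-14,0,0],8.76]]}}

```text
clock: 35.0
tool_pos: [0.5482, 0.3576, 0.1981]
orientation: [-61.9, 89.6, 39.0]
force: [0.9, 0.7, -0.1]
opening: 0.0874
```

>>> {"method": "servo_tool", "body": {"deltas": [[[0,0,0],[0,0.8,-4],8.76],[[0,0,0],[0,1.6,-8],8.76],[[0,0,0],[0,2.4,-12],8.76],[[0,0,0],[0,3.2,-16],8.76],[[0,0,0],[0,4,-20],8.76]]}}

```text
clock: 35.5
tool_pos: [0.5465, 0.1521, 0.1984]
orientation: [-64.1, 89.6, 36.8]
force: [0.1, -0.3, -0.4]
opening: 0.0876
```

>>> {"method": "servo_tool", "body": {"deltas": [[[0,0,0],[0,0,-3],8.76],[[0,0,0],[0,0,-6],8.76],[[0,0,0],[0,0,-9],8.76],[[0,0,0],[0,0,-11],8.76],[[0,0,0],[0,0,-11],8.76]]}}

```text
clock: 36.0
tool_pos: [0.5676, 0.042, 0.1989]
orientation: [-67.1, 89.5, 33.7]
force: [0.4, 0.2, -1.3]
opening: 0.0877
```

```bash
python3 - <<'E'
from h import *
t=snap('top','t12.png');s=snap('scene','s12.png')
for v in(t,s):
    for n,c in(('osm',[.547,.3565,.085]),('nar',[.495,-.37,.142])): print(n);lid(v,c,28,.85)
for n,p,h in(('bowl',(377,215),.03),('wheel',(320,164),.01)): lid(t,onz(t,p,h)[0],25,.6)
cv2.imwrite('pics/f.png',np.vstack([t['img'][130:280,150:510],s['img'][100:290,170:530]])[:,:,::-1].repeat(1,0))
im=cv2.imread('pics/f.png');cv2.imwrite('pics/f.png',cv2.resize(im,None,fx=1.7,fy=1.7,interpolation=cv2.INTER_CUBIC))
E
```

```text
osm
lid circle [553.9 335.5] 80.7 rect [0.5494 0.3436] [142.6 112.8] -0.5
nar
lid circle [ 496.2 -369.1] 18.0 rect [ 0.4953 -0.3698] [33.8 33.7] 89.6
osm
lid circle [546.4 357.7] 32.4 rect [0.5463 0.3573] [57.9 34.5] 12.2
nar
lid circle [ 444.  -329.8] 81.5 rect [ 0.4656 -0.3576] [162.5  87.5] 38.1
lid circle [ 564.1 -143.5] 26.4 rect [ 0.5643 -0.143 ] [51.2 48.6] 89.5
lid circle [701.5  38.7] 69.7 rect [0.7042 0.0243] [120.5 108.5] -0.5
```

View pics/f.png

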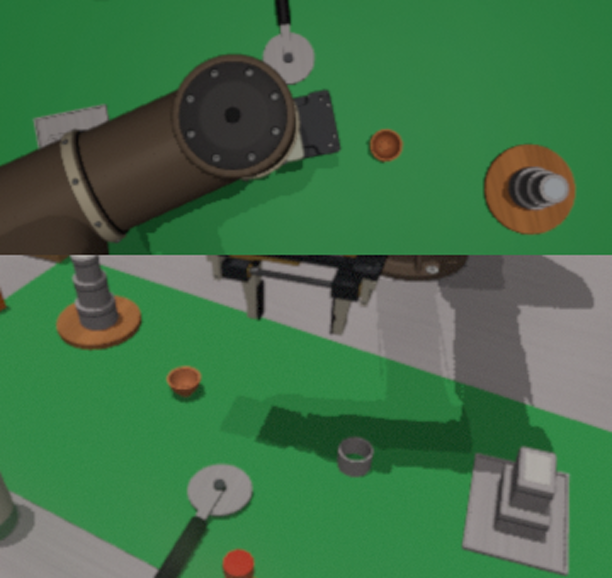

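Both stacks stand upright and centred. The board stack shows at about (545,188) in the upper half, the tray stack at (530,490) in the lower half. The bowl, wheel and cutter look undisturbed, and the gripper is touching nothing.

```bash
python3 - <<'E'
from h import *
print(ctrl.get_obs()['qvel'].round(1)); print(ctrl.close_job())
E
```

```text
[ 1.3  0.2 -0.1 -0.1  0.3 -0.2]
the job is handed in; nothing more can be done
None
```

I stacked all five tins as asked and handed the job in after about 36 s on the robot's clock. The three round tins are on the board, widest at the bottom. The two oblong tins are in the tray, bigger below, with their long sides along the tray's.

| Place | Measured centre (m) | Tins on it (m) |
|---|---|---|
| Board | (0.494, -0.372) | wide (0.495, -0.370), middle (0.495, -0.370), narrow (0.495, -0.370) |
| Tray | (0.546, 0.356), yaw about 10.9° | big (0.547, 0.357), yaw about 10.7°; small (0.546, 0.357), yaw about 12° in a coarse view |

**Last pictures:** Both stacks stood upright and the gripper was clear of everything. The dip bowl measured where it started. The wheel and the cutter I judged only by eye in the last picture, and both looked undisturbed.

**Checks that failed:**
- In the last look the arm hid most of the tray from the top camera, so the small tin's position comes from the scene camera alone.
- The scene-camera reading of the narrow tin was invalid because the lid blended into the background, so that position comes from the top camera alone.
- The wheel's numeric re-measurement was invalid too, because the measured area ran into the arm.
- I measured the starting heights of the five tins from two views, and they agreed with the text to within about 3 mm. The two-view heights for the board and tray were poor, about 6–9 mm low, so I used the text's heights there. Both first tins touched down at the expected height.

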